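# Moisture probe held square on a tilted ukulele back

## Task

Take the yellow spring-tipped moisture probe out of the wooden tool rack, lower its nose between the two spreader sticks inside the ukulele body without leaning on the sticks or the sides, and hold its tip on the red dot, square to the tilted back, pressed lightly with about 3 N so that the spring plunger is roughly half in. Never ram it, and leave the cradle's tilt, the other tools and the loose things where they are. Finish while still holding the probe there: do not let go or put it down.

Things in the scene. Friction and masses are not known exactly. Their poses are not given: they have to be found in the camera images.
- probe: Probe, a 150 mm round stick, 0.12-0.2 kg, upright in one of the rack's holes. Origin at the relaxed tip, +z up its axis. From the tip: plunger 8 mm across, 10 mm rubber tip (z 0-12 mm shows), steel nose 16 mm (z 12-55), black flange 30 mm (z 55-60, rests on the rack's top), yellow handle 26 mm with black rings (z 60-150). Grip the handle from above, fingers along the axis, near z 118 mm.
- plunger (a joint): Spring plunger in the probe's nose: 0 = fully out, grows in m as the tip is pushed in along the probe's axis; bottoms at 0.010. Spring: 0.5 N to start, then 500 N per metre (3 N at 5 mm, 5.5 N at the bottom). The plunger itself weighs 12 g.
- probe_tip (a point): The plunger's rubber tip end (moves with the plunger); z axis along the probe towards its handle.
- spot (a point): Centre of the red dot (12 mm across, on a 26 mm white disc) on the inner face of the ukulele's back. Its z axis is the face's outward normal (up, leaning towards the robot by the tilt), y along the ukulele body, x along the spreader sticks. The normal through it is the middle of the gap between the sticks.
- board (a joint): Tilt of the work board that carries the ukulele body, rad: 0 = level, positive = its face leans towards the cradle's front (the robot's side). Very stiff hinge; not to be moved.
- plate: The ukulele's back, 280 mm long (y) by up to 200 mm wide (x), 3 mm thick, mid-brown wood, lying on the board. Origin at the centre of its underside, on the tilt axis, 55 mm above the table; the red dot is at x 0, y -50 mm, z 3 mm. A brace 12 mm high lies across at y 75 mm.
- sides: The ukulele's dark bent sides round the plate's edge (same frame and outline as the plate), 4 mm thick, 61 mm high above the board, with 18 clothes-pin clamps standing on the rim up to 95 mm above the board. They leave about 85 mm clear from the dot to the nearest clamp.
- spreaders: Two pale wooden spreader sticks wedged across the inside of the body along x, at y -25 mm and y -75 mm in the plate's frame (same origin), each 10 mm wide and from 39 to 53 mm above the board, so the clear gap between them is 40 mm, centred on the dot.
- rack: Wooden tool rack, fixed, 190 (x) by 50 (y) by 60 mm high, with three 21 mm through holes at x -60, 0 and +60 mm on its long axis. Origin at the centre of its underside. Close the fingers along its y axis to stay clear of the neighbouring tools.
- awl: Awl with a dark wooden handle in another hole of the rack, 126 mm long, handle up to 30 mm across; leave it. Origin on its axis 12 mm below its shaft's end.
- file: Round file with a blue handle in another hole of the rack, 126 mm long; leave it. Origin as for the awl.
- glue: White closed glue bottle with an orange cap, 54 mm across, 130 mm tall; leave it. Origin at the centre of its underside.
- pin_a: Loose clothes-pin clamp lying on the table, 75 x 10 x 17 mm; leave it. Origin at the centre of its underside.
- pin_b: Another loose clothes-pin clamp; leave it.
- pin_c: Another loose clothes-pin clamp, beside the rack; leave it.
- roll: Paper-coloured tape roll lying flat, 70 mm across, 24 mm high; leave it. Origin at the centre of its underside.
Mind the look-alikes: they are no part of the job. What is meant by the probe is not white, and is the larger of those in its own colour.

How it is judged (in metres and radians):
On the way, in this order (a step that is already met when the one before it is completed fails the run):
1. the probe is held by the fingers, its tip lifted clear above the rack (contact force between probe and the fingers above 1 N and z of probe_tip in the frame of rack above 0.062 m), for 0.1 s.
2. the probe's tip is in the gap between the spreader sticks, not yet on the back (z of probe_tip in the frame of spot between 0.002 and 0.047 m and y of probe_tip in the frame of spot between -0.02 and 0.02 m and x of probe_tip in the frame of spot between -0.07 and 0.07 m), for 0.05 s.
At the end, for the whole second after the job is handed in: At the end the fingers still hold the probe at rest, its tip within 8 mm of the red dot's centre, its axis within 0.12 rad (7 degrees) of the face's normal, pressing on the back with 1.5 to 5 N (plunger 2 to 8.5 mm in), touching neither the sticks nor the sides (distance between probe_tip and spot below 0.008 m and angle between the z axis of probe and the z axis of spot, either way round below 0.12 rad and contact force between probe and plate between 1.5 and 5 N and value of joint plunger between 0.002 and 0.0085 m and contact force between probe and the fingers above 1 N and contact force between probe and spreaders below 0.3 N and contact force between probe and sides below 0.3 N and linear speed of probe below 0.02 m/s); the arm keeps its last pose, push and grip.
It fails at once if the probe is rammed: more than 12 N on the back (contact force between probe and plate above 12 N).
It fails at once if the probe leans on a spreader stick or the sides with more than 4 N (contact force between probe and spreaders above 4 N or contact force between probe and sides above 4 N).
It fails at once if the robot pushes on the sticks or the sides with more than 4 N (contact force between any of the arm, the fingers and spreaders above 4 N or contact force between any of the arm, the fingers and sides above 4 N).
It fails at once if the ukulele body is shifted or its tilt changed (dot moved over 8 mm) (distance of spot from where it was at the start of the episode above 0.008 m).
It fails at once if another tool or a loose thing is moved by more than 25 mm (distance of any of awl, file, glue, pin_a, pin_b, pin_c, roll from where it was at the start of the episode above 0.025 m).
It also fails if it takes over 45 s, if anything falls off the work surface, if the arm or the gripper's body presses on something with over 40 N, if the wrist force passes 120 N, or if a joint passes its speed limit or range.

## Robot

A 6-joint arm with a two-finger parallel gripper is mounted at the origin on the work surface. World frame = base frame: x ahead of the robot, y to its left, z up, the work surface at z = 0. Lengths are in m, angles in degrees, forces in N, time in s.
With the tool pointing down it reaches from about 0.4 to 0.825 m from the base axis. Payload 7 kg.
Tool frame: the origin (TCP) lies on the centre line of the jaws, within the pads' length; the fingertips stand 22 mm ahead of it and the grasp point (between the pads) lies 3 mm ahead of it; z points along the fingers, y is the line along which they close (so a half turn about z gives the same grasp; the last joint's range is limited). The gripper opens to 88 mm and grips with 3 to 60 N. Pads are 19 mm wide; open, the fingers measure 130 mm over their backs; the gripper's body (78 mm by 193 mm) begins 47 mm behind the grasp point.
Start: joints at [-54.311, 20.546, 0.682, 0, -70.136, -16.507], TCP at [0.222, -0.638, 0.249] pointing down, gripper open.
Joint ranges: [-176.03, 176.03], [-82.01, 121.73], [-58.28, 71.71], [-173.87, 95.51], [-174.79, -0.11], [-173.66, 173.66]. Speed limits (degrees/s): [136.94, 136.94, 172.46, 180, 180, 180].

## Interface

Orientations are given as [roll, pitch, yaw] about the fixed x, y, z axes, in that order (R = Rz(yaw) Ry(pitch) Rx(roll)).
In Python, from plant import get_state, cams, r gives the robot as it stands.
- The arm moves only by the tool apply_moves, never from a script. Its argument "targets" is a list of rows, each an object with "dp": the shift along the world's x, y, z in m, a list of three; "yaw": the turn about the world's z in degrees. In form: [{"dp": [x, y, z], "yaw": yaw}, ...]. A call has 1 to 20 rows; each row is the pose to reach, as a shift and turn from the pose commanded when the call began; what a row does not reach only later rows make up. A row lasts 1/12 s, in which the tool goes at most 41.7 mm and 7.16 degrees, less where a joint would pass 70% of its speed; a pose out of reach is approached as far as the arm can. A call with a gripper value outside its range is refused whole. "grip" is the gripper command: -1 is fully open, 1 is shut, values between are in proportion, set as the call begins (left out, the last holds). The fingers move at their own pace and stop on an object; "squeeze" is the grip in N (left out, the last holds). Time passes only in rows, so rows that repeat a pose let the fingers close. It gives the time, the measured TCP pose, the force, the opening and the grip force at its end, in the units of the state.
- get_state(): the state, without advancing time (a new reading comes with each control period).
- cams.capture(name): name is "scene" or "top" or "wrist"; returns a dict with "image" (384x512x3 uint8, red, green, blue), "range_z" (384x512 float32, m along the optical axis (not along the pixel's ray), 0 where there is no reading), "fx", "fy", "cx", "cy" (pixels), "R" (3x3) and "t" (3): a world point X has camera coordinates R X + t; the wrist camera has in their place "T_tool_cam" (4x4, takes a point from camera to tool coordinates, whose origin is the TCP and whose axes are the flange's). Camera axes: x right, y down, z forward; pixel columns grow to the right and rows downward; lengths in m; the calibration is good to about 2 mm. A picture is of the moment at which its call begins: read the wrist's pose just before it.
- r.close_job(): hands the job in; it is judged then, once.
The state is a dict: "time_s": time; "joints": joint angles; "qd": joint speeds; "joint_torque": joint torques, N m; "tcp_pos": TCP position; "eef_rot": TCP orientation; "contact_force": force on the tool from outside, world axes, zero at the start; "moment": the same for the moment, N m; "gripper_width": finger opening in m; "gripper_force": force on a finger pad.
Only numpy, scipy, OpenCV 4.12 (cv2) and the standard library are available. Lean on these libraries where they do the work, as an engineer would, in place of code of your own. Each camera call takes 0.05 s, during which the arm holds its last target. There are 200 camera calls.

## Working session

There is one attempt and no reset: what is moved stays moved. The work goes in short steps, Python scripts to look and compute and a tool call to move; the robot and the scene stay as the last step left them, time stands still between calls to the robot, and variables do not carry over. Pictures are saved under pics/ and viewed, at most 10 in all, crops included, and the job is handed in when it is done.

Besides the shell and the picture viewer there is one more tool, called after "Request:" as name(argument=value, ...) on one line, values as JSON. apply_moves: Moves the arm, as the interface text tells. Its arguments: {"type":"object","properties":{"targets":{"type":"array","items":{"type":"object","properties":{"dp":{"type":"array","items":{"type":"number"}},"yaw":{"type":"number"}}}},"grip":{"type":"number"},"squeeze":{"type":"number"}},"required":["targets"]}

```bash
mkdir -p pics
cat > h.py <<'E'
import numpy as np,cv2
from plant import get_state,cams,r
def grab(n):
    c=cams.capture(n); np.savez(f'{n}.npz',**c); return c
def world(c):
    z=c['range_z'];v,u=np.mgrid[:384,:512]
    P=np.stack([(u-c['cx'])/c['fx']*z,(v-c['cy'])/c['fy']*z,z],-1)
    W=(P-c['t'])@c['R']   # R^T (P-t)
    W[z==0]=np.nan
    return W
E
python3 - <<'E'
from h import *
print(get_state())
a=grab('scene');b=grab('top')
cv2.imwrite('pics/s.png',cv2.resize(a['image'][...,::-1],(800,600)))
cv2.imwrite('pics/t.png',cv2.resize(b['image'][...,::-1],(800,600)))
E
```

```text
{'time_s': 0.0, 'joints': array([-5.43110744e+01,  2.05905952e+01,  6.33278134e-01, -1.99730037e-02,
       -7.01368107e+01, -1.65067448e+01]), 'qd': array([ 0.01179812, -0.08397188,  0.01240868, -0.08635077, -0.10570265,
        0.04783277]), 'joint_torque': array([ 1.23708454e-03, -5.82721031e+01,  2.93056995e+01,  6.99707955e+00,
        6.86865402e-03, -1.83443558e-04]), 'tcp_pos': array([ 0.22160606, -0.63709448,  0.24762885]), 'eef_rot': array([ 1.79904416e+02, -8.74483175e-03, -1.60824614e+02]), 'contact_force': array([-0.18066681,  0.74592338,  0.47808411]), 'moment': array([-0.01915539, -0.00473788,  0.01291345]), 'gripper_force': 0.0, 'gripper_width': 0.08790832568689107}
```

View pics/s.png

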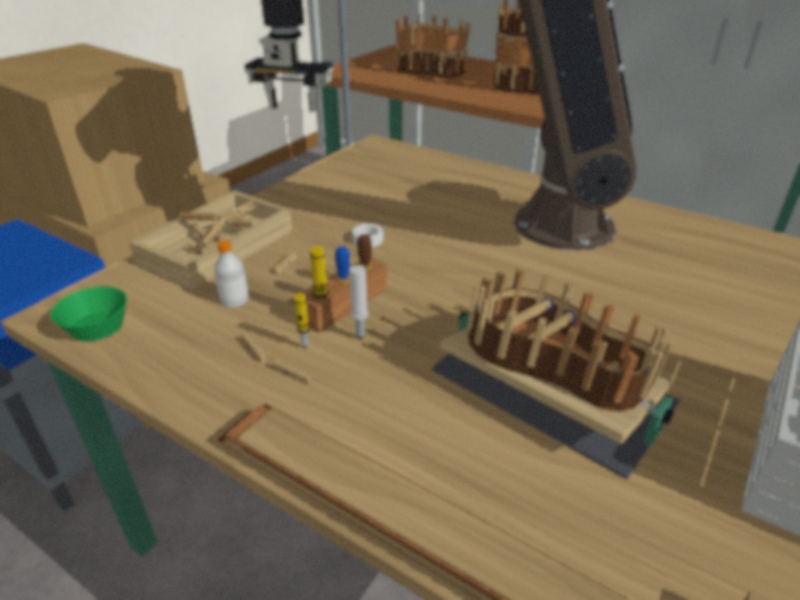

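View pics/t.png

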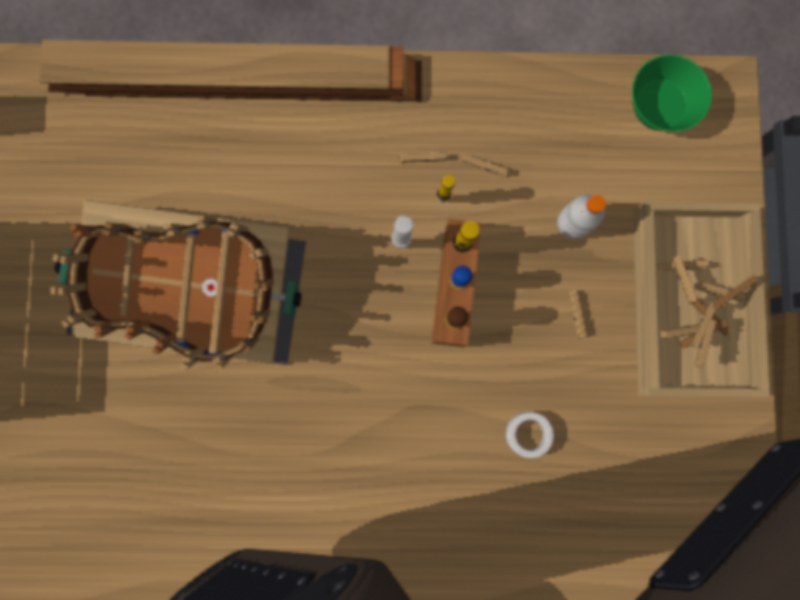

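Run:
```python
from h import *
c=dict(np.load('top.npz'));W=world(c);im=c['image'].astype(int)
hsv=cv2.cvtColor(c['image'],cv2.COLOR_RGB2HSV).astype(int)
H,S,V=hsv[...,0],hsv[...,1],hsv[...,2]
print('cam',-c['R'].T@c['t'],c['fx'],c['R'][2])
k=0.64
def box(x0,x1,y0,y1):
    m=np.zeros((384,512),bool);m[int(y0*k):int(y1*k),int(x0*k):int(x1*k)]=1;return m
red=box(195,225,275,300)&((H<6)|(H>172))&(S>150)&(W[...,2]<.12)
wh=box(195,225,270,305)&(S<90)&(V>120)
for n,m in(('red',red),('white',wh)): print(n,m.sum(),np.nanmedian(W[m],0),np.argwhere(m).mean(0))
# plate fit
pl=box(85,265,230,355)
P=W[pl];P=P[~np.isnan(P[:,0])]
best=0;rng=np.random.default_rng(0)
for _ in range(3000):
    q=P[rng.choice(len(P),3,False)];n=np.cross(q[1]-q[0],q[2]-q[0]);L=np.linalg.norm(n)
    if L<1e-5: continue
    n/=L;n*=np.sign(n[2])
    if n[2]<.8: continue
    i=abs((P-q[0])@n)<.0025
    if i.sum()>best: best=i.sum();I=i
Q=P[I];m=Q.mean(0);n=np.linalg.svd(Q-m)[2][2];n*=np.sign(n[2]);print('plane',best,len(P),m,n,np.degrees(np.arccos(n[2])),'z at', )
# rack top
rk=box(425,485,215,350)&(abs(W[...,2]-.06)<.006)&(H<20)
p=np.argwhere(rk)
X=W[rk][:,:2].astype(np.float32);print('rack',cv2.minAreaRect(X),np.median(W[rk][:,2]))
yl=box(445,485,215,255)&(H>20)&(H<35)&(S>150)
Y=W[yl];print('yellow',len(Y),np.nanmax(Y[:,2]));t=Y[Y[:,2]>np.nanmax(Y[:,2])-.008];print(len(t),t.mean(0),t.min(0),t.max(0))
for nm,b in(('blue',(450,475,262,290)),('awl',(445,470,305,330)),('sm_y',(435,460,170,205)),('sm_w',(385,415,210,250)),('glue',(555,610,190,240))):
    Z=W[box(*b)];zm=np.nanmax(Z[:,2]);t=Z[Z[:,2]>zm-.01];print(nm,zm,t.mean(0),t.min(0),t.max(0))
c=dict(np.load('scene.npz'));W=world(c);hsv=cv2.cvtColor(c['image'],cv2.COLOR_RGB2HSV).astype(int);H,S=hsv[...,0],hsv[...,1]
yl=box(305,332,240,300)&(H>20)&(H<35)&(S>150);Y=W[yl];print('scene yellow',len(Y),np.nanmedian(Y,0),np.nanmin(Y,0),np.nanmax(Y,0))
```

```text
cam [ 0.39061599 -0.11195665  1.14028359] 460.0393907242839 [ 0.11264689 -0.01942129 -0.99344526]
red 4 [0.53834083 0.13745005 0.05802176] [183.5 134.5]
white 87 [0.53687788 0.13844405 0.05844257] [183.54022989 133.86206897]
plane 4480 9158 [0.53770731 0.18983573 0.05517698] [-0.23334413  0.0307762   0.97190706] 13.613136012011 z at
rack ((0.5515997409820557, -0.2366780936717987), (0.05025828257203102, 0.18976905941963196), 83.5006332397461) 0.05925357691328492
yellow 197 0.15767891189478855
104 [ 0.6103616  -0.24338621  0.15424489] [ 0.59878461 -0.25573692  0.14983798] [ 0.6241484  -0.23127311  0.15767891]
blue 0.1332586045159154 [ 0.5508926  -0.2364992   0.12807641] [ 0.53915279 -0.24826536  0.12343978] [ 0.56185893 -0.22565249  0.1332586 ]
awl 0.13387843409173494 [ 0.49136598 -0.2293727   0.12821891] [ 0.47844792 -0.24131334  0.12388297] [ 0.50298727 -0.21681818  0.13387843]
sm_y 0.11594181153346124 [ 0.69196357 -0.21712028  0.11106283] [ 0.68286211 -0.22555905  0.10603116] [ 0.70191658 -0.2090278   0.11594181]
sm_w 0.152745570712752 [ 0.61726409 -0.14994739  0.14862881] [ 0.60440215 -0.16165032  0.14353725] [ 0.63073535 -0.13733524  0.15274557]
glue 0.13294912030316106 [ 0.65716775 -0.43032398  0.12865182] [ 0.64555092 -0.44348203  0.12335614] [ 0.66906973 -0.41754338  0.13294912]
scene yellow 293 [ 0.61915714 -0.23533868  0.1119396 ] [ 0.41356312 -0.40421006 -0.00228103] [ 0.68706592 -0.20905403  0.15739779]
```

The top view shows the rack with the probe in its +x hole at (467,235), file at (462,276) and awl at (457,317). The red dot is at (210,287). Small yellow and white look-alikes stand at (447,187) and (402,230). The back is tilted about 13.6°, and the tool only points down, so I will lean the probe in the grip against the rack's hole. First I go above it.

Request:
apply_moves(targets=[{"dp": [0.02, 0.02, 0.01], "yaw": -2}, {"dp": [0.05, 0.05, 0.01], "yaw": -5}, {"dp": [0.08, 0.08, 0.01], "yaw": -8}, {"dp": [0.11, 0.11, 0.01], "yaw": -11}, {"dp": [0.14, 0.14, 0.01], "yaw": -14}, {"dp": [0.17, 0.17, 0.01], "yaw": -17}, {"dp": [0.2, 0.2, 0.01], "yaw": -20}, {"dp": [0.23, 0.23, 0.01], "yaw": -22}, {"dp": [0.26, 0.26, 0.01], "yaw": -24}, {"dp": [0.29, 0.29, 0.01], "yaw": -25.8}, {"dp": [0.315, 0.315, 0.01], "yaw": -25.8}, {"dp": [0.34, 0.34, 0.01], "yaw": -25.8}, {"dp": [0.36, 0.365, 0.01], "yaw": -25.8}, {"dp": [0.375, 0.38, 0.01], "yaw": -25.8}, {"dp": [0.385, 0.39, 0.01], "yaw": -25.8}, {"dp": [0.389, 0.3945, 0.01], "yaw": -25.8}, {"dp": [0.389, 0.3945, 0.01], "yaw": -25.8}, {"dp": [0.389, 0.3945, 0.01], "yaw": -25.8}, {"dp": [0.389, 0.3945, 0.01], "yaw": -25.8}], grip=-0.36, squeeze=15)

```text
time_s: 1.68
tcp_pos: [0.6099, -0.2441, 0.2586]
eef_rot: [-180.0, -0.0, 173.3]
contact_force: [-0.3, -1.0, 0.1]
gripper_width: 0.0596
gripper_force: 0.0
```

```bash
cat >> h.py <<'E'
def wristworld():
    from scipy.spatial.transform import Rotation as Ro
    s=get_state();c=grab('wrist');R=Ro.from_euler('xyz',s['eef_rot'],degrees=True).as_matrix()
    z=c['range_z'];v,u=np.mgrid[:384,:512]
    P=np.stack([(u-c['cx'])/c['fx']*z,(v-c['cy'])/c['fy']*z,z],-1)
    T=c['T_tool_cam'];W=(P@T[:3,:3].T+T[:3,3])@R.T+s['tcp_pos'];W[z==0]=np.nan
    return s,c,W
E
python3 - <<'E'
from h import *
s,c,W=wristworld();print(s['tcp_pos'],s['eef_rot'],s['gripper_width'],c['T_tool_cam'])
hsv=cv2.cvtColor(c['image'],cv2.COLOR_RGB2HSV).astype(int)
yl=(hsv[...,0]>20)&(hsv[...,0]<35)&(hsv[...,1]>150)&(np.hypot(W[...,0]-.611,W[...,1]+.243)<.03)
Y=W[yl];print(len(Y),np.nanmax(Y[:,2]));t=Y[Y[:,2]>.148];print(len(t),cv2.minEnclosingCircle(t[:,:2].astype(np.float32)),t.mean(0),t.min(0),t.max(0))
cv2.imwrite('pics/w1.png',c['image'][...,::-1])
E
```

```text
[ 0.60991487 -0.24405887  0.25862101] [-1.79995602e+02 -1.17104128e-02  1.73314669e+02] 0.059575049974665235 [[ 6.67378945e-04 -9.50951171e-01 -3.09340307e-01  8.51771613e-02]
 [ 9.99998949e-01  2.36405937e-04  1.43068243e-03 -1.24188627e-03]
 [-1.28737924e-03 -3.09340936e-01  9.50950329e-01 -1.36179118e-01]
 [ 0.00000000e+00  0.00000000e+00  0.00000000e+00  1.00000000e+00]]
1421 0.3330800346129942
926 ((0.6003914475440979, -0.241737961769104), 0.022078052163124084) [ 0.60445246 -0.24297632  0.18732294] [ 0.58410834 -0.25719128  0.14812072] [ 0.62190379 -0.22259788  0.33308003]
```

View pics/w1.png

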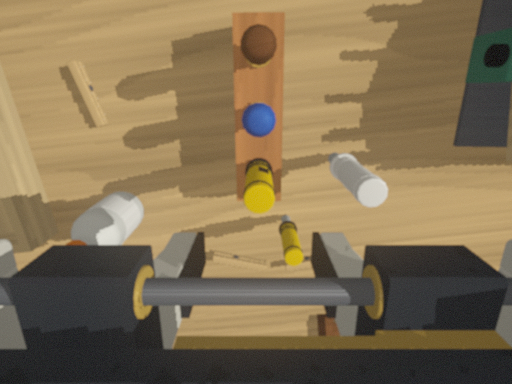

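The probe's top is at (259,195), midway between the fingers (about column 258). I go down over it and close.

Run:
```python
from h import *
s,c,W=wristworld()
hsv=cv2.cvtColor(c['image'],cv2.COLOR_RGB2HSV).astype(int)
yl=(hsv[...,0]>20)&(hsv[...,0]<35)&(hsv[...,1]>150)&(np.hypot(W[...,0]-.611,W[...,1]+.243)<.03)&(abs(W[...,2]-.153)<.006)
t=W[yl];print(len(t),cv2.minEnclosingCircle(t[:,:2].astype(np.float32)),t.min(0),t.max(0))
```

```text
763 ((0.6091906428337097, -0.2443338930606842), 0.012946045026183128) [ 0.59690374 -0.2565801   0.14710063] [ 0.62172468 -0.23166225  0.15707089]
```

Request:
apply_moves(targets=[{"dp": [0, 0, -0.015], "yaw": 0}, {"dp": [0, 0, -0.035], "yaw": 0}, {"dp": [0, 0, -0.055], "yaw": 0}, {"dp": [0, 0, -0.07], "yaw": 0}, {"dp": [0, 0, -0.085], "yaw": 0}, {"dp": [0, 0, -0.1], "yaw": 0}, {"dp": [0, 0, -0.115], "yaw": 0}, {"dp": [0, 0, -0.125], "yaw": 0}, {"dp": [0, 0, -0.132], "yaw": 0}, {"dp": [0, 0, -0.132], "yaw": 0}, {"dp": [0, 0, -0.132], "yaw": 0}, {"dp": [0, 0, -0.132], "yaw": 0}])

```text
time_s: 2.78
tcp_pos: [0.6113, -0.2433, 0.1275]
eef_rot: [-180.0, 0.1, 173.4]
contact_force: [-0.3, -0.5, 0.6]
gripper_width: 0.0597
gripper_force: 0.0
```

Request:
apply_moves(targets=[{"dp": [0, 0, 0], "yaw": 0}, {"dp": [0, 0, 0], "yaw": 0}, {"dp": [0, 0, 0], "yaw": 0}, {"dp": [0, 0, 0], "yaw": 0}, {"dp": [0, 0, 0], "yaw": 0}, {"dp": [0, 0, 0], "yaw": 0}, {"dp": [0, 0, 0], "yaw": 0}, {"dp": [0, 0, 0], "yaw": 0}, {"dp": [0, 0, 0], "yaw": 0}, {"dp": [0, 0, 0], "yaw": 0}], grip=1, squeeze=15)

```text
time_s: 3.62
tcp_pos: [0.6108, -0.243, 0.1266]
eef_rot: [-180.0, 0.0, 173.4]
contact_force: [-0.1, -0.2, 1.2]
gripper_width: 0.0253
gripper_force: 15.0
```

Gripped at 25 mm opening. I lift 36 mm so the nose stays about 19 mm in the hole, then shift towards -x to swivel the probe.

Request:
apply_moves(targets=[{"dp": [0, 0, 0.005], "yaw": 0}, {"dp": [0, 0, 0.012], "yaw": 0}, {"dp": [0, 0, 0.02], "yaw": 0}, {"dp": [0, 0, 0.028], "yaw": 0}, {"dp": [0, 0, 0.036], "yaw": 0}, {"dp": [0, 0, 0.036], "yaw": 0}, {"dp": [0, 0, 0.036], "yaw": 0}, {"dp": [0, 0, 0.036], "yaw": 0}])

```text
time_s: 4.28
tcp_pos: [0.6106, -0.2429, 0.1625]
eef_rot: [180.0, -0.0, 173.4]
contact_force: [0.4, -0.5, -2.5]
gripper_width: 0.0258
gripper_force: 15.0
```

Request:
apply_moves(targets=[{"dp": [-0.002, 0.0002, 0], "yaw": 0}, {"dp": [-0.004, 0.0005, 0], "yaw": 0}, {"dp": [-0.006, 0.0007, 0], "yaw": 0}, {"dp": [-0.008, 0.0009, 0], "yaw": 0}, {"dp": [-0.01, 0.0012, 0], "yaw": 0}, {"dp": [-0.012, 0.0014, 0], "yaw": 0}, {"dp": [-0.012, 0.0014, 0], "yaw": 0}, {"dp": [-0.012, 0.0014, 0], "yaw": 0}], squeeze=10)

```text
time_s: 4.95
tcp_pos: [0.5986, -0.2416, 0.1626]
eef_rot: [-180.0, -0.0, 173.4]
contact_force: [0.7, -1.1, -2.3]
gripper_width: 0.0259
gripper_force: 10.0
```

Run:
```python
from h import *
print(get_state())
a=grab('scene');cv2.imwrite('pics/s2.png',cv2.resize(a['image'][120:230,150:290][...,::-1],(700,550),interpolation=cv2.INTER_CUBIC))
```

```text
{'time_s': 4.95, 'joints': array([-4.69603659e+00,  2.14325192e+01, -9.76278262e+00,  1.78582228e-05,
       -5.88067501e+01, -9.19238071e+01]), 'qd': array([-0.05872064,  0.22983591,  0.26569088,  0.14119991, -0.1551998 ,
       -0.0600661 ]), 'joint_torque': array([ 6.29807473e-02, -5.78922236e+01,  2.66241646e+01,  6.37826309e+00,
       -4.87357154e-01,  1.50450564e-04]), 'tcp_pos': array([ 0.59860984, -0.24161913,  0.16263275]), 'eef_rot': array([-1.79999916e+02, -2.05027712e-03,  1.73380166e+02]), 'contact_force': array([ 0.7227989 , -1.09509313, -2.27663835]), 'moment': array([-0.25006203, -0.38297935, -0.04344952]), 'gripper_force': 9.999915361404419, 'gripper_width': 0.02585777531337135}
```

View pics/s2.png

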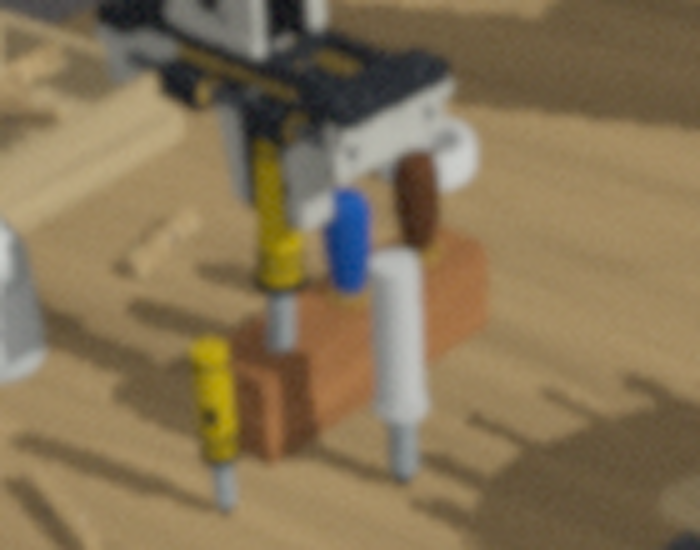

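Request:
apply_moves(targets=[{"dp": [-0.002, 0.0002, 0], "yaw": 0}, {"dp": [-0.004, 0.0005, 0], "yaw": 0}, {"dp": [-0.006, 0.0007, 0], "yaw": 0}, {"dp": [-0.008, 0.0009, 0], "yaw": 0}, {"dp": [-0.01, 0.0012, 0], "yaw": 0}, {"dp": [-0.012, 0.0014, 0], "yaw": 0}, {"dp": [-0.014, 0.0016, 0], "yaw": 0}, {"dp": [-0.014, 0.0016, 0], "yaw": 0}, {"dp": [-0.014, 0.0016, 0], "yaw": 0}])

```text
time_s: 5.75
tcp_pos: [0.5845, -0.24, 0.1626]
eef_rot: [180.0, -0.0, 173.4]
contact_force: [0.9, 0.0, -1.7]
gripper_width: 0.0257
gripper_force: 10.0
```

```bash
cat >> h.py <<'E'
def axis():
    from scipy.optimize import least_squares
    s=get_state();c=grab('scene');W=world(c);g=s['tcp_pos'];cam=-c['R'].T@c['t']
    hsv=cv2.cvtColor(c['image'],cv2.COLOR_RGB2HSV).astype(int)
    m=(hsv[...,0]>20)&(hsv[...,0]<35)&(hsv[...,1]>150)&(np.hypot(W[...,0]-g[0],W[...,1]-g[1])<.05)&(W[...,2]>g[2]-.065)&(W[...,2]<g[2]+.04)
    m=cv2.erode(m.astype(np.uint8),np.ones((2,2)))>0
    P=W[m]
    def f(p):
        d=np.array([p[2],p[3],1.]);d/=np.linalg.norm(d);q=P-np.array([p[0],p[1],g[2]])
        return np.linalg.norm(q-np.outer(q@d,d),axis=1)-.013
    o=least_squares(f,[g[0],g[1],0,0],loss='soft_l1',f_scale=.002)
    p=o.x;print('pts',len(P),'z',P[:,2].min(),P[:,2].max(),'axis at tcp height',p[:2],'slope',p[2:],'deg',np.degrees(np.arctan(np.hypot(*p[2:]))),'rms',np.sqrt(np.mean(f(p)**2)))
    return s,c,W,p
E
python3 - <<'E'
from h import *
s,c,W,p=axis();print(s['tcp_pos'],s['contact_force'])
cv2.imwrite('pics/s3.png',cv2.resize(c['image'][110:230,170:290][...,::-1],(600,600),interpolation=cv2.INTER_CUBIC))
E
```

```text
pts 154 z 0.09794244644604697 0.18265719553103743 axis at tcp height [ 0.58648608 -0.23926593] slope [-0.22402064  0.03229844] deg 12.753275541018317 rms 0.0018668394996394515
[ 0.58450532 -0.23996508  0.16261224] [ 0.86251814  0.04608529 -1.66112104]
```

View pics/s3.png

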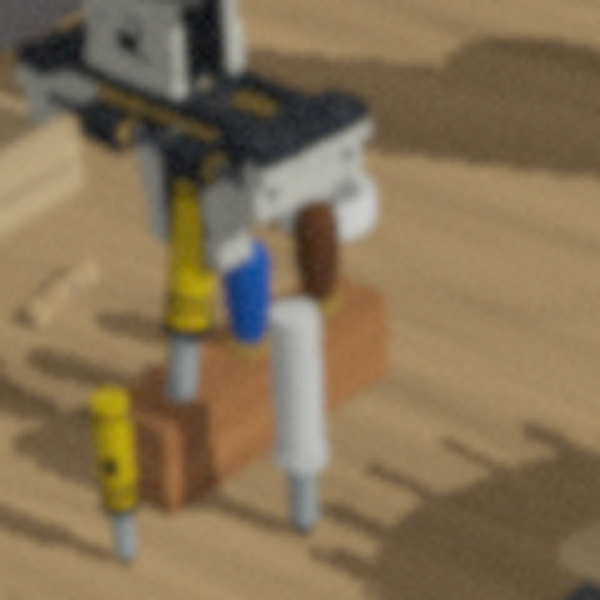

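The probe now leans 12.8° against 13.6° needed, in the right direction. I firm up the grip and lift.

Request:
apply_moves(targets=[{"dp": [0, 0, 0], "yaw": 0}, {"dp": [0, 0, 0], "yaw": 0}, {"dp": [0, 0, 0], "yaw": 0}, {"dp": [0, 0, 0.005], "yaw": 0}, {"dp": [0, 0, 0.012], "yaw": 0}, {"dp": [0, 0, 0.022], "yaw": 0}, {"dp": [0, 0, 0.034], "yaw": 0}, {"dp": [0, 0, 0.05], "yaw": 0}, {"dp": [0, 0, 0.066], "yaw": 0}, {"dp": [0, 0, 0.082], "yaw": 0}, {"dp": [0, 0, 0.098], "yaw": 0}, {"dp": [0, 0, 0.114], "yaw": 0}, {"dp": [0, 0, 0.128], "yaw": 0}, {"dp": [0, 0, 0.14], "yaw": 0}, {"dp": [0, 0, 0.148], "yaw": 0}, {"dp": [0, 0, 0.15], "yaw": 0}, {"dp": [0, 0, 0.15], "yaw": 0}, {"dp": [0, 0, 0.15], "yaw": 0}, {"dp": [0, 0, 0.15], "yaw": 0}], squeeze=35)

```text
time_s: 7.38
tcp_pos: [0.5844, -0.2398, 0.3115]
eef_rot: [180.0, -0.1, 173.4]
contact_force: [-0.1, -0.3, -0.9]
gripper_width: 0.0254
gripper_force: 35.0
```

Run:
```python
from h import *
s,c,W,p=axis();print(s['tcp_pos'],s['contact_force'],s['gripper_force'])
# dark rubber tip/nose in top and scene: points on predicted lower shaft
d=np.array([p[2],p[3],1]);d/=np.linalg.norm(d)
for n in('scene','top'):
    c=grab(n);W=world(c);q=W-np.array([p[0],p[1],s['tcp_pos'][2]]);a=q@d;rr=np.linalg.norm(q-a[...,None]*d,axis=-1)
    m=(rr<.02)&(a<-.03)&(a>-.15)
    print(n,m.sum(),np.nanmin(a[m]) if m.any() else 0, W[m][np.nanargmin(a[m])] if m.any() else 0)
```

```text
pts 217 z 0.24988932489192717 0.33864023493691325 axis at tcp height [ 0.58592425 -0.23949568] slope [-0.22684316  0.0257526 ] deg 12.86023627217416 rms 0.0014378185843166278
[ 0.58437326 -0.23982816  0.31147313] [-0.13380002 -0.26594987 -0.93207548] 34.99989151954651
scene 254 -0.11906115751689376 [ 0.61670607 -0.24147672  0.19638225]
top 0 0 0
```

Request:
apply_moves(targets=[{"dp": [-0.003, 0.01, 0], "yaw": 0}, {"dp": [-0.01, 0.035, 0], "yaw": 0}, {"dp": [-0.018, 0.065, 0], "yaw": 0}, {"dp": [-0.027, 0.095, 0], "yaw": 0}, {"dp": [-0.035, 0.125, 0], "yaw": 0}, {"dp": [-0.043, 0.155, 0], "yaw": 0}, {"dp": [-0.052, 0.185, 0], "yaw": 0}, {"dp": [-0.06, 0.215, 0], "yaw": 0}, {"dp": [-0.068, 0.245, 0], "yaw": 0}, {"dp": [-0.077, 0.275, 0], "yaw": 0}, {"dp": [-0.085, 0.305, 0], "yaw": 0}, {"dp": [-0.093, 0.335, 0], "yaw": 0}, {"dp": [-0.1, 0.36, 0], "yaw": 0}, {"dp": [-0.105, 0.375, 0], "yaw": 0}, {"dp": [-0.107, 0.382, 0], "yaw": 0}, {"dp": [-0.107, 0.3835, 0], "yaw": 0}, {"dp": [-0.107, 0.3835, 0], "yaw": 0}, {"dp": [-0.107, 0.3835, 0], "yaw": 0}, {"dp": [-0.107, 0.3835, 0], "yaw": 0}, {"dp": [-0.107, 0.3835, 0], "yaw": 0}])

```text
time_s: 9.2
tcp_pos: [0.478, 0.1427, 0.3125]
eef_rot: [-180.0, -0.0, 173.3]
contact_force: [0.1, 0.0, -1.9]
gripper_width: 0.0258
gripper_force: 35.0
```

Run:
```python
from h import *
s,c,W,p=axis();print(s['tcp_pos'],s['contact_force'],s['eef_rot'])
s,c,W=wristworld()
hsv=cv2.cvtColor(c['image'],cv2.COLOR_RGB2HSV).astype(int)
near=np.hypot(W[...,0]-.537,W[...,1]-.138)<.025
w=near&(hsv[...,1]<90)&(hsv[...,2]>110)&(W[...,2]<.075);print('white',w.sum(),np.nanmean(W[w],0) if w.any() else 0,np.argwhere(w).mean(0))
rd=near&((hsv[...,0]<6)|(hsv[...,0]>172))&(hsv[...,1]>160);print('red',rd.sum(),np.nanmean(W[rd],0) if rd.any() else 0)
cv2.imwrite('pics/w2.png',c['image'][...,::-1])
```

```text
pts 351 z 0.2512789573953956 0.34265012001972356 axis at tcp height [0.47970359 0.14317964] slope [-0.21777621  0.02785395] deg 12.382838215132209 rms 0.0015229797120660596
[0.47796427 0.14268044 0.31248204] [ 0.06625308  0.00802636 -1.85536738] [-1.79989610e+02 -6.54155186e-03  1.73307790e+02]
white 318 [0.53635843 0.13745017 0.05843792] [203.27987421 259.53144654]
red 25 [0.53642818 0.13752784 0.05886791]
```

View pics/w2.png

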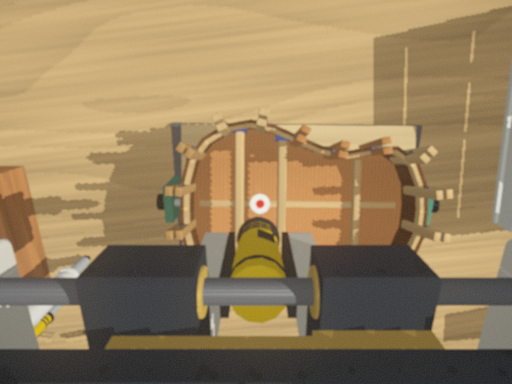

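The dot is at (260,204) and the sticks at columns 240 and 281. The probe is lined up with the gap. I now descend along the normal to about 15 mm short.

Request:
apply_moves(targets=[{"dp": [0.001, -0.0001, -0.005], "yaw": 0}, {"dp": [0.0035, -0.0002, -0.015], "yaw": 0}, {"dp": [0.0065, -0.0004, -0.028], "yaw": 0}, {"dp": [0.0095, -0.0006, -0.041], "yaw": 0}, {"dp": [0.0125, -0.0008, -0.054], "yaw": 0}, {"dp": [0.0155, -0.001, -0.067], "yaw": 0}, {"dp": [0.018, -0.0012, -0.079], "yaw": 0}, {"dp": [0.0205, -0.0013, -0.09], "yaw": 0}, {"dp": [0.023, -0.0015, -0.1], "yaw": 0}, {"dp": [0.025, -0.0016, -0.109], "yaw": 0}, {"dp": [0.0265, -0.0017, -0.116], "yaw": 0}, {"dp": [0.0275, -0.0018, -0.121], "yaw": 0}, {"dp": [0.028, -0.0018, -0.123], "yaw": 0}, {"dp": [0.028, -0.0018, -0.123], "yaw": 0}, {"dp": [0.028, -0.0018, -0.123], "yaw": 0}, {"dp": [0.028, -0.0018, -0.123], "yaw": 0}, {"dp": [0.028, -0.0018, -0.123], "yaw": 0}])

```text
time_s: 10.72
tcp_pos: [0.506, 0.1419, 0.1901]
eef_rot: [180.0, 0.0, 173.4]
contact_force: [-0.1, 0.1, -2.1]
gripper_width: 0.0254
gripper_force: 35.0
```

Run:
```python
from h import *
s,c,W,p=axis();print(s['tcp_pos'],s['contact_force'],s['moment'])
a=c['image'][160:280,290:430]
s,c,W=wristworld()
b=c['image'][60:320,130:400]
im=np.hstack([cv2.resize(a,(420,400),interpolation=cv2.INTER_CUBIC),cv2.resize(b,(380,400))])
cv2.imwrite('pics/m.png',im[...,::-1])
```

```text
pts 290 z 0.1285644481183301 0.2194362585402614 axis at tcp height [0.50771952 0.14203948] slope [-0.22320611  0.02213654] deg 12.642264380262175 rms 0.0016141364257860737
[0.50595846 0.14186847 0.190136  ] [-0.08035621  0.12749288 -2.07205184] [-0.03334712  0.01164448  0.03904235]
```

View pics/m.png

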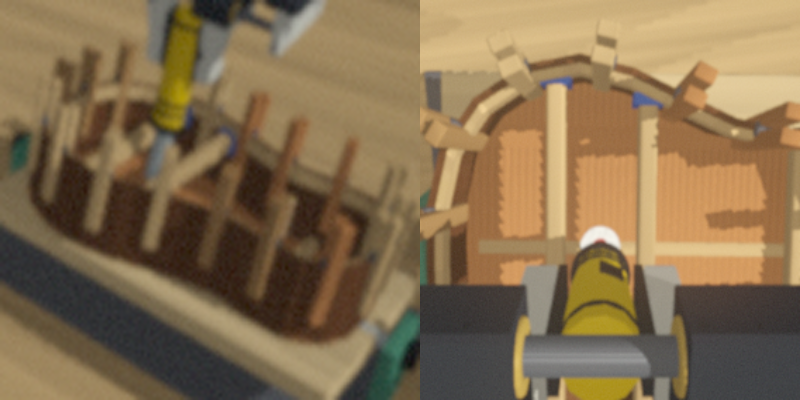

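Left crop: the nose is between the sticks, with the flange above them. Right crop: the axis runs to the white disc at (600,240), midway between the sticks at 557 and 648. I go slowly into contact, watching the force.

Request:
apply_moves(targets=[{"dp": [0.0005, 0, -0.002], "yaw": 0}, {"dp": [0.001, -0.0001, -0.004], "yaw": 0}, {"dp": [0.0015, -0.0001, -0.006], "yaw": 0}, {"dp": [0.0019, -0.0002, -0.008], "yaw": 0}, {"dp": [0.0023, -0.0002, -0.01], "yaw": 0}, {"dp": [0.0028, -0.0003, -0.012], "yaw": 0}, {"dp": [0.0028, -0.0003, -0.012], "yaw": 0}, {"dp": [0.0028, -0.0003, -0.012], "yaw": 0}])

```text
time_s: 11.48
tcp_pos: [0.5086, 0.1413, 0.1774]
eef_rot: [-180.0, -0.0, 173.4]
contact_force: [-0.3, -0.0, -1.9]
gripper_width: 0.0257
gripper_force: 35.0
```

Request:
apply_moves(targets=[{"dp": [0.0002, 0, -0.001], "yaw": 0}, {"dp": [0.0005, 0, -0.002], "yaw": 0}, {"dp": [0.0007, 0, -0.003], "yaw": 0}, {"dp": [0.0009, -0.0001, -0.004], "yaw": 0}, {"dp": [0.0012, -0.0001, -0.005], "yaw": 0}, {"dp": [0.0012, -0.0001, -0.005], "yaw": 0}, {"dp": [0.0012, -0.0001, -0.005], "yaw": 0}, {"dp": [0.0012, -0.0001, -0.005], "yaw": 0}])

```text
time_s: 12.15
tcp_pos: [0.5098, 0.1413, 0.1727]
eef_rot: [180.0, 0.0, 173.4]
contact_force: [-1.1, -0.1, 0.3]
gripper_width: 0.0253
gripper_force: 35.0
```

Run:
```python
from h import *
F=[]
for i in range(6): grab('scene');F.append(get_state()['contact_force'])
print(np.array(F).round(2),np.mean(F,0),get_state()['tcp_pos'])
s,c,W,p=axis()
```

```text
[[-0.19 -0.1   1.29]
 [-0.59 -0.11  0.45]
 [-0.97 -0.23  0.86]
 [-0.93 -0.85  1.67]
 [-1.13 -0.57  0.96]
 [-1.2  -0.33  1.16]] [-0.8348694  -0.36678914  1.0633807 ] [0.50979371 0.14133559 0.1726288 ]
pts 273 z 0.11013608395181625 0.2030711758209342 axis at tcp height [0.51168275 0.14217054] slope [-0.20409391  0.03981618] deg 11.746768815568752 rms 0.0014216768173092827
```

Run:
```python
from h import *
s,c,W=wristworld();a=grab('scene')['image'][180:250,310:390]
t=grab('top')['image'][150:220,90:180]
im=np.hstack([cv2.resize(a,(266,400),interpolation=2),cv2.resize(c['image'][180:300,200:320],(266,400),interpolation=2),cv2.resize(t,(266,400),interpolation=2)])
cv2.imwrite('pics/f.png',im[...,::-1])
for i in range(8): s=get_state();c=grab('scene');print(s['contact_force'].round(2),s['tcp_pos'].round(4))
```

```text
[-1.59  0.98  1.07] [0.5098 0.1413 0.1726]
[-0.39  0.83  1.55] [0.5098 0.1413 0.1726]
[-0.35  0.24 -0.45] [0.5098 0.1413 0.1726]
[0.03 0.39 0.92] [0.5098 0.1413 0.1726]
[-0.25 -0.19  1.1 ] [0.5098 0.1413 0.1726]
[-0.48  0.31  0.23] [0.5098 0.1413 0.1725]
[-1.3  -0.28  0.69] [0.5098 0.1413 0.1726]
[-0.99 -0.14  0.42] [0.5098 0.1413 0.1726]
```

View pics/f.png

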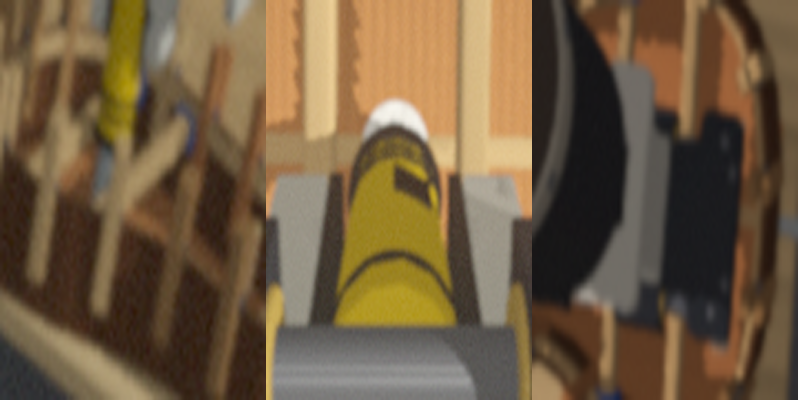

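The middle crop shows the flange centred on the white disc at (397,120), with clear space to the sticks at 320 and 474. The force is up by about 2.8 N. I hand it in.

```bash
python3 -c "
from plant import r
print(r.close_job())"
```

```text
the job is handed in; nothing more can be done
None
```

I handed the job in with the probe held on the red dot, leaning about 12–12.5° against the back's 13.6° tilt, pressing with roughly 2.8 N (plunger about half in) and clear of both sticks; the judge's result was not shown.

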